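Hold the slide-waste lid open with its lever

TASK

With the fingertips, push the safety catch by its peg so that it swings fully out from under the lever, then press the long end of the lever down until it lies on its bump stop, so that the heavy steel lid of the waste chest is raised. Finish while still holding the lever down with the lid up. Grasp and lift nothing, do not touch the lid itself, and leave the things standing around where they are.

Things in the scene. Friction and masses are not known exactly. Their poses are not given: they have to be found in the camera images.
- chest: fixed unit: dark base plate (220 x 510 x 6 mm) with, in a row along its y, a steel waste chest (200 x 160 mm, 126 mm tall, from y +100 to +260 mm), two cheeks at y 0 holding the lever's axle, and a bump stop. Origin: on the table straight below the middle of the axle; y points to the chest, the lever's long arm along -y, z up. Bolted down
- lever_seat (a point): point of the fixed unit where the middle of the lever's axle lies, 135 mm above the table, captive with 1.5 mm of play in slots, closed above, of two aluminium cheeks, which reach 25 mm to either side along x, 18 mm along y, and 152 mm high
- bump_stop (a point): middle of the rubber top, 24 mm across, 46 mm high, of the fixed bump stop under the lever's long arm, 175 mm from the axle
- lever: loose aluminium bar, 285 x 24 x 10 mm, its axle lying loosely in the cheeks' slots. Origin: middle of the axle. Long arm 225 mm to -y; short arm to +y ends in a roller under the lid's tongue. At rest the long arm slopes up 0.30 rad to its end, while the body's axes are parallel to the unit's; pressed down it turns 0.72 rad about +x, sloping down 0.42 rad on the bump stop. Holding takes 1 to 5 N at the pad
- lever_pad (a point): middle of the top face of the black pad (44 mm along x, 50 mm along the bar) at the end of the lever's long arm, 205 mm along the bar from the axle and 13 mm above the bar's middle line. About 208 mm above the table at rest, 63 mm when the lever lies on its bump stop
- flap: the chest's heavy steel lid, 204 x 162 x 12 mm, about 3 kg, with a bar handle on top and a tongue 44 mm wide that rests on the lever's roller; hinged along the far edge of the chest. Origin: middle of the hinge line, at the lid's underside; level and parallel to the unit when shut. It falls shut when the lever is let go
- flap_edge (a point): middle of the underside of the lid's front edge (where the tongue begins), 162 mm from the hinge line; 126 mm above the table when shut, about 165 mm when the lever lies on its bump stop
- catch (a joint): swivelling safety catch: a level steel bar 155 x 16 x 14 mm, top at 138 mm. One end lies under the lever's long arm and blocks it half-way down; the other carries an upright peg. In rad: 0 = bar along the unit's x, peg end to +x; grows counter-clockwise from above (peg end goes to +y, towards the chest) to its stop at 1.45, the fully swung-out place. Friction, 1.5 N at the peg; stays where left; lever free above 0.9
- catch_axis (a point): point of the fixed unit on the catch's upright turning axis, at the bar's top (138 mm high); 70 mm to +x and 45 mm to -y of the unit's origin
- catch_peg (a point): middle of the top of the catch's upright steel peg, 14 mm across, standing 46 mm above the bar, top 184 mm above the table, 60 mm from the catch's turning axis
- slide_box: closed grey plastic box for glass slides, 85 x 100 x 34 mm, loose, a bystander; origin: centre of its underside
- reagent: brown glass bottle, 52 mm across, 100 mm tall, loose, a bystander; origin: centre of its underside
- beaker: glass beaker, 64 mm across, 85 mm tall, loose, a bystander; origin: centre of its underside
- vial: small glass jar standing on the base plate beside the lever, 26 mm across, 50 mm tall, loose, a bystander; origin: centre of its underside
- petri: closed petri dish, 90 mm across, 15 mm high, loose, a bystander; origin: centre of its underside
- stain_jar: white jar, 60 mm across, 75 mm tall, loose, a bystander; origin: centre of its underside
- clicker: black counter box, 60 x 85 x 30 mm, loose, a bystander; origin: centre of its underside

How it is judged:
By the outcome, as a careful person would: the job done as asked, in the order asked, and still so for the second after the job is handed in, while the arm keeps its last pose, push and grip.
It also fails if it takes over 46 s, if anything falls off the work surface, if the arm or the gripper's body presses on something with over 40 N, if the wrist force passes 120 N, or if a joint passes its speed limit or range.

ROBOT

A 6-joint arm with a two-finger parallel gripper is mounted at the origin on the work surface. World frame = base frame: x ahead of the robot, y to its left, z up, the work surface at z = 0. Lengths are in m, angles in degrees, forces in N, time in s.
With the tool pointing down it reaches from about 0.35 to 0.775 m from the base axis. Payload 7.3 kg.
Tool frame: the origin (TCP) lies midway between the tips of the shut fingers; the grasp point (between the pads) lies 19 mm behind it; z points along the fingers, y is the direction in which the jaws open and shut (so a half turn about z gives the same grasp; the last joint's range is limited). The gripper opens to 92 mm and grips with 3 to 60 N. Pads are 19 mm wide; open, the fingers measure 130 mm over their backs; the gripper's body (75 mm by 190 mm) begins 47 mm behind the grasp point.
Start: joints at [-84.225, 19.595, 87.324, -0, 73.075, -8.365], TCP at [0.128, -0.509, 0.227] pointing down, gripper open.
Joint ranges: [-145.02, 145.02], [-44.19, 115.74], [2.07, 154.8], [-57.11, 237.11], [16.16, 152.29], [-177.93, 177.93]. Speed limits (degrees/s): [147.25, 147.25, 180, 180, 180, 180].

INTERFACE

Orientations are given as [roll, pitch, yaw] about the fixed x, y, z axes, in that order (R = Rz(yaw) Ry(pitch) Rx(roll)).
In Python, from bench import sensors, eyes, job gives the robot as it stands.
- The arm moves only by the shell command python3 -m creep 'ROWS' [OPENING] [FORCE]. ROWS is JSON, a list of rows, each a list of 6 numbers: the shift along the tool's x, y, z in cm, then the turn, a rotation vector about the tool's x, y, z in rad. A call has 1 to 5 rows; each row is the pose to reach, as a shift and turn from the pose commanded when the call began, along the tool's axes at that moment; what a row does not reach only later rows make up. A row lasts 1/12 s, in which the tool goes at most 41.7 mm and 7.16 degrees, less where a joint would pass 70% of its speed; a pose out of reach is approached as far as the arm can. A call with a gripper value outside its range is refused whole. OPENING is the closure, from -1 (fully open) to 1 (shut), set as the call begins (- or left out, the last holds). The fingers move at their own pace and stop on an object; FORCE is the grip in N (left out, the last holds). Time passes only in rows, so rows that repeat a pose let the fingers close. It gives the time, the measured TCP pose, the force and the opening at its end, in the units of the state.
- sensors.sense(): the state, without advancing time (a new reading comes with each control period).
- eyes.get_image(name): name is "scene" or "top" or "wrist"; returns the picture (420x560x3 uint8, red, green, blue); there is no depth.
- eyes.get_calibration(name): a dict with "vertical_fov" (degrees; the focal length in pixels is half the picture's height over the tangent of half this angle, whatever the lens; pixels are square), "cx", "cy" (the principal point, pixels), "extrinsics" (4x4, takes a point from camera to world coordinates); the wrist camera has in their place "T_tool_cam" (4x4, takes a point from camera to tool coordinates, whose origin is the TCP and whose axes are the flange's). Camera axes: x right, y up, looking along -z (the intrinsics and any distortion apply to the point x, -y, -z); pixel columns grow to the right and rows downward; lengths in m; the calibration is good to about 2 mm. The wrist camera is an equidistant fisheye: a pixel r from the principal point sees the ray r / f radians off the axis. A picture is of the moment at which its call begins: read the wrist's pose just before it. get_calibration takes no time and is no camera call.
- job.close_job(): hands the job in, once; it reports no verdict.
The state is a dict: "clock": time; "joint_positions": joint angles; "joint_vel": joint speeds; "effort": joint torques, N m; "position": TCP position; "eef_rot": TCP orientation; "contact_force": force on the tool from outside, world axes, zero at the start; "wrist_torque": the same for the moment, N m; "finger_gap": finger opening in m.
Only numpy, scipy, OpenCV 4.12 (cv2) and the standard library are available. Lean on these libraries where they do the work, as an engineer would, in place of code of your own. Each camera call takes 0.05 s, during which the arm holds its last target. There are 200 camera calls.

## Working session

There is one attempt and no reset: what is moved stays moved. The work goes in short steps, Python scripts to look and compute and a shell command to move; the robot and the scene stay as the last step left them, time stands still between calls to the robot, and variables do not carry over. Pictures are saved under pics/ and viewed, about 8 in all and at most 12, crops included, and the job is handed in when it is done.

```bash
mkdir -p pics; ls; python3 - <<'E'
from bench import sensors,eyes
import cv2
for n in ("scene","top"):
    cv2.imwrite(f"pics/{n}0.png",eyes.get_image(n)[:,:,::-1]); c=eyes.get_calibration(n);print(n,c)
print(sensors.sense())
print(eyes.get_calibration("wrist"))
E
```

```text
pics
scene {'vertical_fov': 57.448510282084754, 'cx': 277.79397849817644, 'cy': 215.75005815566132, 'extrinsics': array([[ 0.88678022, -0.35761245,  0.292804  ,  0.81346301],
       [ 0.46216104,  0.69334068, -0.55288866, -0.39129775],
       [-0.00529305,  0.62561333,  0.78011534,  0.73767384],
       [ 0.        ,  0.        ,  0.        ,  1.        ]])}
top {'vertical_fov': 52.46838323655216, 'cx': 281.15638046717004, 'cy': 206.70374066066344, 'extrinsics': array([[-1.64976476e-04,  9.88448727e-01, -1.51555559e-01,
         4.34576999e-01],
       [-9.99814335e-01, -3.08326068e-03, -1.90207424e-02,
         5.63093366e-02],
       [-1.92683139e-02,  1.51524283e-01,  9.88265715e-01,
         1.03973714e+00],
       [ 0.00000000e+00,  0.00000000e+00,  0.00000000e+00,
         1.00000000e+00]])}
{'clock': 0.1, 'joint_positions': array([-8.42232732e+01,  1.96325314e+01,  8.73699504e+01, -9.71490428e-04,
        7.30752402e+01, -8.36417642e+00]), 'joint_vel': array([-0.01496648, -0.01764581, -0.15276568,  0.09088764, -0.06473696,
       -0.01535961]), 'effort': array([ 2.01208502e-03, -4.32004738e+01, -2.44696355e+01,  7.19288900e-02,
        5.26233972e-02, -5.59452951e-05]), 'position': array([ 0.12825101, -0.50873086,  0.22612468]), 'eef_rot': array([-1.79922969e+02, -1.03866562e-02,  1.41411797e+01]), 'contact_force': array([0.18878436, 0.43349184, 0.70408683]), 'wrist_torque': array([ 0.01793411, -0.00770449,  0.01781948]), 'finger_gap': 0.09160026128235564}
{'vertical_fov': 65.70646984690485, 'cx': 278.80700170314213, 'cy': 209.19518651261248, 'T_tool_cam': array([[-1.23516246e-03,  9.60506040e-01,  2.78256397e-01,
         7.49188744e-02],
       [ 9.99998850e-01,  1.43139475e-03, -5.02063090e-04,
         3.84221611e-04],
       [-8.80529376e-04,  2.78255456e-01, -9.60506703e-01,
        -1.58088826e-01],
       [ 0.00000000e+00,  0.00000000e+00,  0.00000000e+00,
         1.00000000e+00]])}
```

View pics/scene0.png

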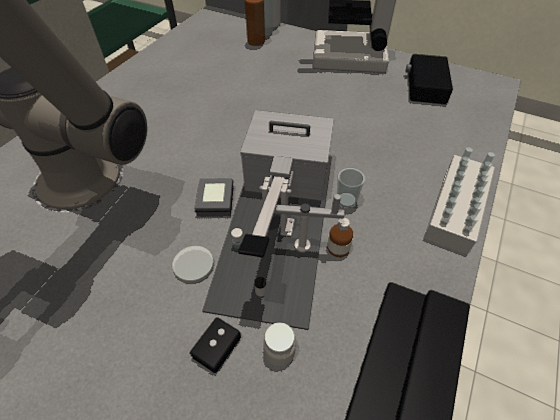

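View pics/top0.png

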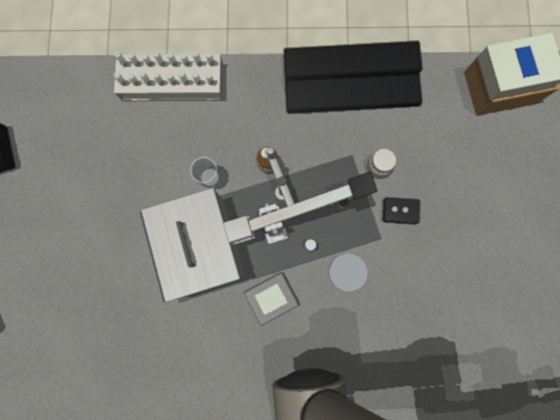

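Scene: chest around (290,150), pad (254,244), catch bar (275..345, 210), reagent (341,235) and beaker (350,185) near the peg. Top: lid (190,245), axle near (272,222), pad (362,187), catch bar (268..290, 150..205). Enlarging both.

```bash
python3 - <<'E'
import cv2
a=cv2.imread("pics/scene0.png")[150:300,190:390]; cv2.imwrite("pics/s_c.png",cv2.resize(a,None,fx=4,fy=4,interpolation=cv2.INTER_CUBIC))
a=cv2.imread("pics/top0.png")[130:280,190:390]; cv2.imwrite("pics/t_c.png",cv2.resize(a,None,fx=4,fy=4,interpolation=cv2.INTER_CUBIC))
E
```

```text
(no output)
```

View pics/s_c.png

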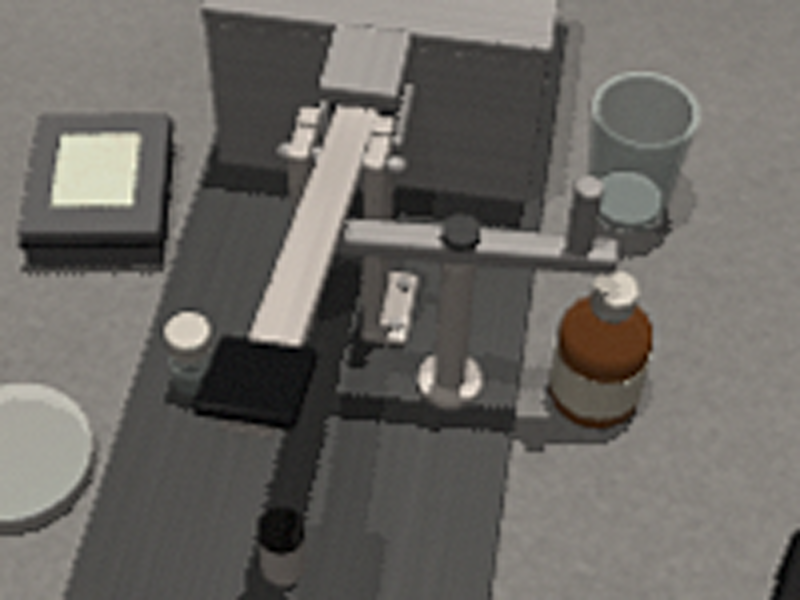

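View pics/t_c.png

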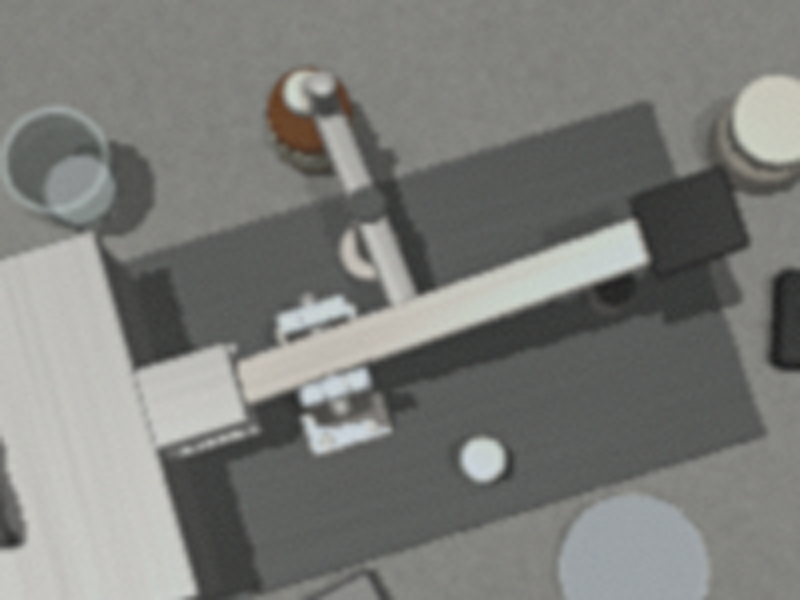

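The crops show: peg top at scene (337,196) / top (270,152.5); catch pivot (305,207.5) / (282.5,181); pad (254,245) / (362.5,185.5); bump stop scene (260,282); plate corners top (353,155.5), (381,239).

```bash
cat > h.py <<'E'
import numpy as np, cv2
from bench import sensors,eyes
def ray(n,u,v,cal=None):
    c=eyes.get_calibration(n); f=210/np.tan(np.radians(c["vertical_fov"]/2)); E=c["extrinsics"]
    return E[:3,3], E[:3,:3]@np.array([(u-c["cx"])/f,-(v-c["cy"])/f,-1])
def onz(n,u,v,z):
    o,d=ray(n,u,v); return o+d*(z-o[2])/d[2]
E
python3 - <<'E'
from h import *
np.set_printoptions(precision=4,suppress=True)
for nm,n,u,v,z in [("peg","scene",337,196.2,.184),("peg","top",269.7,152.5,.184),("pivot","scene",305,207.5,.145),("pivot","top",282.5,180.7,.145),
 ("pad","scene",254,245.2,.208),("pad","top",362.5,185.5,.208),("bump","scene",260.2,281.7,.046),("bump","top",343.7,201,.046),
 ("corner+x","top",353,155.5,.006),("corner-x","top",380.7,239,.006),
 ("beaker rim","top",204,170.5,.085),("beaker rim","scene",351,175.5,.085),("reagent cap","top",265,153,.1),("reagent cap","scene",344,222,.1),
 ("vial","top",310.7,245,.05),("stain","top",384,160,.075)]:
    print(nm,n,onz(n,u,v,z))
# frame estimate: pad->origin direction vs corners
c1=onz("top",353,155.5,.006);c2=onz("top",380.7,239,.006)
print("ux",(c1-c2)/np.linalg.norm(c1-c2),np.linalg.norm(c1-c2))
E
```

```text
peg scene [0.6848 0.0963 0.184 ]
peg top [0.6796 0.0965 0.184 ]
pivot scene [0.6299 0.0728 0.145 ]
pivot top [0.6282 0.0706 0.145 ]
pad scene [ 0.6085 -0.09    0.208 ]
pad top [ 0.6042 -0.089   0.208 ]
bump scene [ 0.6015 -0.07    0.046 ]
bump top [ 0.6001 -0.0721  0.046 ]
corner+x top [ 0.7217 -0.1029  0.006 ]
corner-x top [ 0.5134 -0.1643  0.006 ]
beaker rim top [0.666  0.2526 0.085 ]
beaker rim scene [0.6666 0.2601 0.085 ]
reagent cap top [0.7025 0.1112 0.1   ]
reagent cap scene [0.7057 0.1095 0.1   ]
vial top [0.4964 0.007  0.05  ]
stain top [ 0.6913 -0.1637  0.075 ]
ux [0.9592 0.2827 0.    ] 0.21708350036043875
```

```bash
cat >> h.py <<'E'
from scipy.spatial.transform import Rotation as R
def to(p,yaw,roll=180,pitch=0):
    s=sensors.sense(); r=R.from_euler("xyz",s["eef_rot"],degrees=True)
    t=R.from_euler("xyz",[roll,pitch,yaw],degrees=True)
    print("clk",round(s["clock"],2),"pos",s["position"].round(4),"rot",s["eef_rot"].round(1),"F",s["contact_force"].round(1))
    print("shift cm",(r.inv().apply(np.array(p)-s["position"])*100).round(2),"rotvec",(r.inv()*t).as_rotvec().round(3))
E
python3 -m creep '[[3.4,-2.1,-6,0,0,0],[6.9,-4.2,-6,0,0,0],[10.3,-6.3,-6,0,0,0],[13.8,-8.4,-6,0,0,0],[17.2,-10.5,-6,0,0,0]]' 1 10
python3 -m creep '[[3.4,-2.1,0,0,0,0],[6.9,-4.2,0,0,0,0],[10.3,-6.3,0,0,0,0],[13.8,-8.4,0,0,0,0],[17.2,-10.5,0,0,0,0]]'
python3 -m creep '[[3.4,-2.1,0,0,0,0],[6.9,-4.2,0,0,0,0],[10.3,-6.3,0,0,0,0],[13.8,-8.4,0,0,0,0],[17.2,-10.5,0,0,0,0]]'
python3 -c "from h import *;to([.695,.067,.27],115)"
```

```text
clock: 0.52
position: [0.2593, -0.3752, 0.2869]
eef_rot: [179.9, -0.0, 14.1]
contact_force: [1.5, -0.3, 0.7]
finger_gap: 0.0629
clock: 0.93
position: [0.4005, -0.2308, 0.2864]
eef_rot: [-180.0, 0.0, 14.1]
contact_force: [0.2, -0.8, 0.0]
finger_gap: 0.0297
clock: 1.35
position: [0.5417, -0.0869, 0.2862]
eef_rot: [-180.0, 0.0, 14.2]
contact_force: [0.7, -0.3, 0.8]
finger_gap: 0.0008
clk 1.35 pos [ 0.5417 -0.0869  0.2862] rot [-180.     0.    14.2] F [ 0.7 -0.3  0.8]
shift cm [ 18.63 -11.17   1.61] rotvec [-1.00e-03  0.00e+00 -1.76e+00]
```

```bash

python3 -m creep '[[3.6,-2.1,0,0,0,0],[7.2,-4.2,0,0,0,0],[10.8,-6.3,0,0,0,0],[14.4,-8.6,0,0,0,0],[17.5,-10.5,0,0,0,0]]'
python3 -m creep '[[0,0,0,0,0,-0.12],[0,0,0,0,0,-0.24],[0,0,0,0,0,-0.36],[0,0,0,0,0,-0.48],[0,0,0,0,0,-0.6]]'
python3 -m creep '[[0,0,0,0,0,-0.12],[0,0,0,0,0,-0.24],[0,0,0,0,0,-0.36],[0,0,0,0,0,-0.48],[0,0,0,0,0,-0.6]]'
python3 -m creep '[[0,0,0,0,0,-0.12],[0,0,0,0,0,-0.24],[0,0,0,0,0,-0.36],[0,0,0,0,0,-0.48],[0,0,0,0,0,-0.56]]'
python3 - <<'E'
from h import *
to([.695,.067,.2],115)
cv2.imwrite("pics/w1.png",eyes.get_image("wrist")[:,:,::-1])
E
```

```text
clock: 1.77
position: [0.6857, 0.058, 0.2857]
eef_rot: [-180.0, 0.1, 14.2]
contact_force: [0.6, -1.3, 0.3]
finger_gap: 0.0005
clock: 2.18
position: [0.6846, 0.0559, 0.2855]
eef_rot: [-179.9, 0.1, 48.9]
contact_force: [0.4, -0.5, 0.4]
finger_gap: 0.0006
clock: 2.6
position: [0.6846, 0.0557, 0.2857]
eef_rot: [-179.9, 0.0, 83.2]
contact_force: [0.5, -1.0, -0.5]
finger_gap: 0.0002
clock: 3.02
position: [0.6846, 0.0557, 0.2857]
eef_rot: [-179.9, -0.0, 115.3]
contact_force: [-0.7, -0.2, -0.3]
finger_gap: 0.0002
clk 3.02 pos [0.6846 0.0557 0.2857] rot [-179.9   -0.   115.3] F [-0.7 -0.2 -0.3]
shift cm [0.57 1.44 8.57] rotvec [-0.001 -0.     0.006]
```

View pics/w1.png

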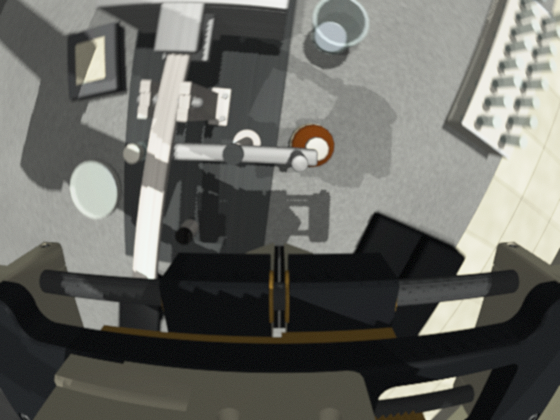

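Wrist view: peg top at (300,162), catch pivot (233,152), reagent cap (317,148); lever at left, bottle beside/below the peg end.

```bash
cat >> h.py <<'E'
def wz(u,v,z,s=None):
    s=s or sensors.sense(); c=eyes.get_calibration("wrist"); f=210/np.tan(np.radians(c["vertical_fov"]/2))
    a,b=u-c["cx"],v-c["cy"]; r=np.hypot(a,b); th=r/f
    d=np.array([np.sin(th)*a/r,-np.sin(th)*b/r,-np.cos(th)])
    Q=R.from_euler("xyz",s["eef_rot"],degrees=True).as_matrix(); T=c["T_tool_cam"]
    o=s["position"]+Q@T[:3,3]; d=Q@T[:3,:3]@d
    return o+d*(z-o[2])/d[2]
E
python3 - <<'E'
from h import *
print("peg",wz(300,162,.184).round(4),"pivot",wz(233,152,.145).round(4),"reagent",wz(317,148,.1).round(4))
c=eyes.get_calibration("wrist");p=np.linalg.inv(c["T_tool_cam"])[:3,3];print(p)
E
```

```text
peg [0.6828 0.0979 0.184 ] pivot [0.6272 0.0762 0.145 ] reagent [0.7023 0.1112 0.1   ]
[ 0.00028816 -0.02758333 -0.17259258]
```

```bash

python3 -m creep '[[0.6,1.45,2.6,0,0,0],[0.6,1.45,5.2,0,0,0],[0.6,1.45,7.8,0,0,0],[0.6,1.45,10.4,0,0,0],[0.6,1.45,13,0,0,0]]'
python3 -m creep '[[0,0,0,0,0,0],[0,0,0,0,0,0]]'
python3 -c "
from h import *
d=np.radians(115.3);t=np.array([np.cos(d),np.sin(d),0]);r=np.array([t[1],-t[0],0])
to(np.array([.628,.073,.155])+.06*r-.0165*t,115.3)"
```

```text
clock: 3.48
position: [0.695, 0.0674, 0.1547]
eef_rot: [-180.0, -0.0, 114.9]
contact_force: [0.6, -0.2, 0.2]
finger_gap: 0.0003
clock: 3.65
position: [0.6945, 0.0673, 0.155]
eef_rot: [-179.8, -0.1, 114.9]
contact_force: [-0.4, 0.1, -0.6]
finger_gap: 0.0003
clk 3.65 pos [0.6945 0.0673 0.155 ] rot [-1.798e+02 -1.000e-01  1.149e+02] F [-0.4  0.1 -0.6]
shift cm [1.71 0.22 0.01] rotvec [-0.004 -0.002 -0.007]
```

```bash

python3 -m creep '[[0.5,0.1,0,0,0,0],[1,0.2,0,0,0,0],[1.5,0.2,0,0,0,0],[1.7,0.2,0,0,0,0]]'
python3 -m creep '[[0.61,0.13,0,0,0,-0.1],[1.22,0.21,0,0,0,-0.2],[1.85,0.22,0,0,0,-0.3],[2.47,0.17,0,0,0,-0.4],[3.08,0.06,0,0,0,-0.5]]'
python3 -m creep '[[0.61,0.13,0,0,0,-0.1],[1.22,0.21,0,0,0,-0.2],[1.85,0.22,0,0,0,-0.3],[2.47,0.17,0,0,0,-0.4],[3.08,0.06,0,0,0,-0.5]]'
python3 - <<'E'
from h import *
s=sensors.sense();print(s)
cv2.imwrite("pics/w2.png",eyes.get_image("wrist")[:,:,::-1])
E
```

```text
clock: 3.98
position: [0.6905, 0.0844, 0.1583]
eef_rot: [179.8, 0.1, 115.0]
contact_force: [0.7, -1.3, 0.7]
finger_gap: 0.0004
clock: 4.4
position: [0.6784, 0.1124, 0.1578]
eef_rot: [179.9, 0.2, 143.9]
contact_force: [2.3, 0.0, -0.1]
finger_gap: 0.0004
clock: 4.82
position: [0.6538, 0.1319, 0.1578]
eef_rot: [179.9, 0.2, 172.6]
contact_force: [2.9, 1.8, 0.5]
finger_gap: 0.0004
{'clock': 4.8167, 'joint_positions': array([ 4.79534195e+00,  3.75816666e+01,  6.82277386e+01,  7.43605985e-02,
        7.39691392e+01, -7.78085481e+01]), 'joint_vel': array([ 3.23399413e+00, -6.62317732e+00,  1.23894579e+01, -9.00031236e-04,
       -5.66306124e+00, -6.49260781e+01]), 'effort': array([ -1.77783977, -57.63752103, -23.88971329,  -0.79833627,
         1.02095012,   1.48757156]), 'position': array([0.65379019, 0.13191329, 0.15781885]), 'eef_rot': array([179.88330109,   0.20133915, 172.58328805]), 'contact_force': array([2.94959137, 1.77715282, 0.51545218]), 'wrist_torque': array([ 0.5630378 , -0.58879789, -0.02633011]), 'finger_gap': 0.0003751227097556742}
```

View pics/w2.png

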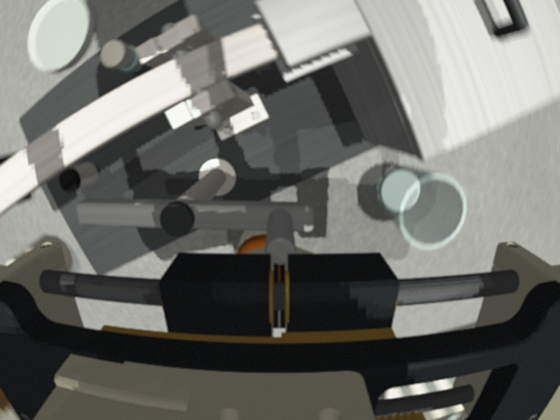

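The peg (278,225) is centred ahead of the fingertips, bar swung about 1 rad. Pushing on to the stop.

```bash

python3 -m creep '[[0.61,0.13,0,0,0,-0.1],[1.22,0.21,0,0,0,-0.2],[1.54,0.22,0,0,0,-0.25]]'
python3 -m creep '[[0.31,0.07,0,0,0,-0.05],[0.31,0.07,0,0,0,-0.05]]'
python3 -m creep '[[0.31,0.07,0,0,0,-0.05],[0.31,0.07,0,0,0,-0.05]]'
```

```text
clock: 5.12
position: [0.6383, 0.1355, 0.1575]
eef_rot: [180.0, 0.1, -173.2]
contact_force: [2.1, 2.3, 0.8]
finger_gap: 0.0003
clock: 5.28
position: [0.6349, 0.1356, 0.1574]
eef_rot: [180.0, 0.1, -170.5]
contact_force: [0.3, 0.7, 0.3]
finger_gap: 0.0006
clock: 5.45
position: [0.6344, 0.1359, 0.1575]
eef_rot: [-180.0, 0.4, -167.7]
contact_force: [8.6, 3.0, -2.2]
finger_gap: 0.0
```

Force rose to 8.6 N with the peg at the predicted stop position. Backing off and looking.

```bash

python3 -m creep '[[-1,0,0,0,0,0],[-2.5,0,0,0,0,0],[-3,0,-3,0,0,0],[-3,0,-7,0,0,0],[-3,0,-11,0,0,0]]'
python3 -m creep '[[0,0,0,0,0,0],[0,0,0,0,0,0]]'
python3 - <<'E'
from h import *
to([.665,.14,.27],107)
cv2.imwrite("pics/w3.png",eyes.get_image("wrist")[:,:,::-1])
E
```

```text
clock: 5.87
position: [0.6607, 0.1414, 0.2667]
eef_rot: [-180.0, -0.2, -167.9]
contact_force: [1.1, 0.5, 0.6]
finger_gap: 0.0005
clock: 6.03
position: [0.6623, 0.1416, 0.27]
eef_rot: [-179.9, 0.4, -167.8]
contact_force: [0.3, -0.4, -0.9]
finger_gap: 0.0003
clk 6.03 pos [0.6623 0.1416 0.27  ] rot [-179.9    0.4 -167.8] F [ 0.3 -0.4 -0.9]
shift cm [-0.23 -0.21  0.  ] rotvec [0.004 0.006 1.486]
```

View pics/w3.png

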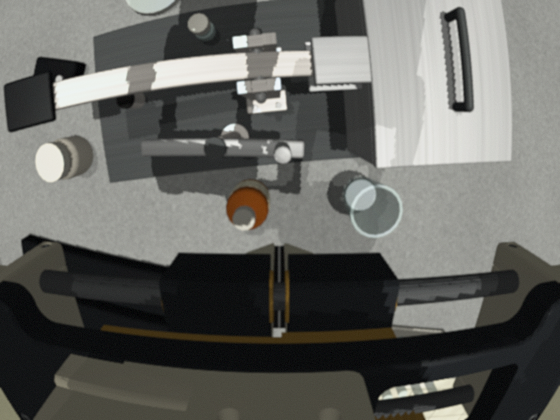

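```bash
python3 - <<'E'
from h import *
p=wz(283,153,.184);q=wz(145,148,.138);e=wz(302,150,.138)
print("peg",p,"bar ends",q,e,"angle of bar minus 17:",np.radians(np.degrees(np.arctan2(*(e-q)[[1,0]]))-17))
v=p-np.array([.628,.073,.184]);print(np.linalg.norm(v),np.radians(np.degrees(np.arctan2(v[1],v[0]))-17))
print("pad",wz(29,102,.208),"reagent",wz(243,217,.1))
to([.6058,-.0872,.27],107)
E
```

```text
peg [0.61320909 0.13362647 0.184     ] bar ends [0.6375153  0.00777565 0.138     ] [0.61180896 0.15105197 0.138     ] angle of bar minus 17: 1.4516193994935236
0.06240464241521135 1.5133837149261362
pad [ 0.60323154 -0.08077914  0.208     ] reagent [0.6965036 0.1096297 0.1      ]
clk 6.08 pos [0.6612 0.1415 0.2673] rot [-1.800e+02  1.000e-01 -1.678e+02] F [-0.6 -0.6 -0.4]
shift cm [ 10.25 -21.18  -0.28] rotvec [1.000e-03 2.000e-03 1.487e+00]
```

Catch measures 1.45 rad: fully out. Moving above the pad.

```bash

python3 -m creep '[[1.7,-3.5,0,0,0,0],[3.4,-7,0,0,0,0],[5.1,-10.5,0,0,0,0],[6.8,-14,0,0,0,0],[8.5,-17.5,0,0,0,0]]'
python3 -m creep '[[0.9,-1.8,0,0,0,0.12],[1.75,-3.7,0,0,0,0.24],[1.75,-3.7,0,0,0,0.36],[1.75,-3.7,0,0,0,0.48],[1.75,-3.7,0,0,0,0.6]]'
python3 -m creep '[[0,0,0,0,0,0.12],[0,0,0,0,0,0.24],[0,0,0,0,0,0.36],[0,0,0,0,0,0.48],[0,0,0,0,0,0.6]]'
python3 -m creep '[[0,0,0,0,0,0.12],[0,0,0,0,0,0.24],[0,0,0,0,0,0.29],[0,0,0,0,0,0.29]]'
python3 - <<'E'
from h import *
to([.6058,-.0872,.22],107)
cv2.imwrite("pics/w4.png",eyes.get_image("wrist")[:,:,::-1])
E
```

```text
clock: 6.5
position: [0.6138, -0.0489, 0.2644]
eef_rot: [179.9, -0.2, -167.8]
contact_force: [-0.1, -1.7, 0.4]
finger_gap: 0.0004
clock: 6.92
position: [0.6052, -0.088, 0.2644]
eef_rot: [-180.0, -0.2, 157.4]
contact_force: [0.4, 0.3, 0.4]
finger_gap: 0.0002
clock: 7.33
position: [0.6053, -0.0873, 0.2643]
eef_rot: [-179.8, -0.2, 123.1]
contact_force: [1.0, -0.3, 0.3]
finger_gap: 0.0004
clock: 7.67
position: [0.6054, -0.0873, 0.2645]
eef_rot: [-179.8, -0.1, 106.8]
contact_force: [0.1, 0.2, 0.2]
finger_gap: 0.0004
clk 7.67 pos [ 0.6054 -0.0873  0.2645] rot [-1.798e+02 -1.000e-01  1.068e+02] F [0.1 0.2 0.2]
shift cm [-0.01  0.06  4.45] rotvec [-0.003 -0.002 -0.004]
```

View pics/w4.png

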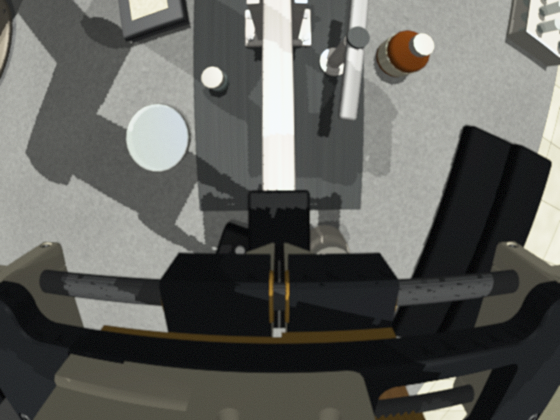

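The fingertips (279,250) sit centred over the pad; nothing in the way. Pressing.

```bash

python3 -m creep '[[0,0,1.5,0,0,0],[0,0,3,0,0,0],[0,0,4,0,0,0],[0,0,4.7,0,0,0],[0,0,5.2,0,0,0]]'
python3 -m creep '[[-0.2,0,1,0,0,0],[-0.5,0,2,0,0,0],[-0.75,0,3,0,0,0],[-0.95,0,4,0,0,0],[-1.1,0,5,0,0,0]]'
python3 -m creep '[[-0.1,0,1,0,0,0],[-0.2,0,2,0,0,0],[-0.2,0,3,0,0,0],[-0.15,0,4,0,0,0],[-0.05,0,5,0,0,0]]'
python3 -m creep '[[0.15,0,1,0,0,0],[0.35,0,2,0,0,0],[0.55,0,3,0,0,0]]'
```

```text
clock: 8.13
position: [0.6058, -0.0873, 0.2131]
eef_rot: [-179.9, -0.1, 107.0]
contact_force: [0.5, -0.5, 0.0]
finger_gap: 0.0008
clock: 8.55
position: [0.6099, -0.0987, 0.1639]
eef_rot: [179.9, 0.1, 106.9]
contact_force: [-0.1, -2.8, 3.7]
finger_gap: 0.0005
clock: 8.97
position: [0.6097, -0.0986, 0.1136]
eef_rot: [180.0, 0.0, 107.0]
contact_force: [1.4, -3.4, 3.1]
finger_gap: 0.0004
clock: 9.22
position: [0.6079, -0.0929, 0.0835]
eef_rot: [-180.0, -0.0, 107.0]
contact_force: [-0.0, -2.3, 3.8]
finger_gap: 0.0007
```

```bash

python3 -m creep '[[0.15,0,0.5,0,0,0],[0.3,0,1,0,0,0],[0.4,0,1.3,0,0,0]]'
python3 -m creep '[[0.1,0,0.3,0,0,0],[0.1,0,0.3,0,0,0]]'
python3 -m creep '[[0.1,0,0.2,0,0,0],[0.1,0,0.2,0,0,0]]'
```

```text
clock: 9.47
position: [0.6066, -0.089, 0.0708]
eef_rot: [-180.0, -0.0, 107.0]
contact_force: [1.1, -3.0, 2.7]
finger_gap: 0.0004
clock: 9.63
position: [0.6063, -0.088, 0.068]
eef_rot: [-180.0, -0.0, 107.0]
contact_force: [0.6, -2.7, 3.0]
finger_gap: 0.0005
clock: 9.8
position: [0.6064, -0.0874, 0.0666]
eef_rot: [180.0, 0.0, 107.0]
contact_force: [1.4, -3.7, 2.1]
finger_gap: 0.0004
```

```bash

python3 -m creep '[[0,0,0.2,0,0,0],[0,0,0.2,0,0,0],[0,0,0.2,0,0,0]]'
python3 -m creep '[[0,0,0.2,0,0,0],[0,0,0.2,0,0,0],[0,0,0.2,0,0,0]]'
```

```text
clock: 10.05
position: [0.6066, -0.0873, 0.0657]
eef_rot: [179.9, 0.0, 107.0]
contact_force: [0.2, -3.1, 9.5]
finger_gap: 0.0005
clock: 10.3
position: [0.6067, -0.0873, 0.0651]
eef_rot: [179.9, 0.1, 107.0]
contact_force: [-4.4, -1.4, 18.1]
finger_gap: 0.0002
```

Force rose sharply at z = 65 mm: the lever is on the stop. Easing slightly and checking with scene and top.

```bash

python3 -m creep '[[0,0,-0.1,0,0,0],[0,0,-0.1,0,0,0],[0,0,-0.1,0,0,0]]'
python3 - <<'E'
from h import *
a=eyes.get_image("scene")[80:380,160:420,::-1];b=eyes.get_image("top")[120:320,140:420,::-1]
a=cv2.resize(a,(400,462));b=cv2.resize(b,(400,286));b=cv2.copyMakeBorder(b,0,176,0,0,0)
cv2.imwrite("pics/f.png",np.hstack([a,b]));to([.6066,-.0873,.065],107)
E
```

```text
clock: 10.55
position: [0.6067, -0.0873, 0.0654]
eef_rot: [179.9, 0.0, 107.0]
contact_force: [-2.0, -1.7, 13.0]
finger_gap: 0.0004
clk 10.65 pos [ 0.6067 -0.0873  0.0654] rot [179.9   0.  107. ] F [-3.  -2.4 13.4]
shift cm [ 0.01 -0.    0.04] rotvec [ 0.002  0.001 -0.001]
```

View pics/f.png

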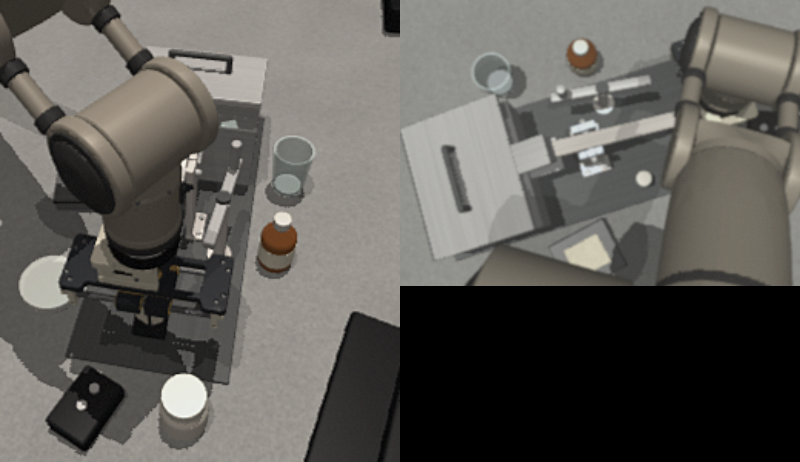

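The pictures show the lid raised, the catch parallel to the lever, and the bottle, beaker, vial, dish and jar where they stood. Handing in.

```bash
python3 -c "
from bench import job,sensors
print(job.close_job());print(sensors.sense()['contact_force'])"
```

```text
the job is handed in; nothing more can be done
None
the job is handed in; nothing more can be done
```

The job is handed in, with the lever held down on its bump stop and the lid raised. It took about 10.7 s of the 46 s allowed.

- **Catch:** I pushed the peg along its arc with the closed fingertips until it met the stop at about 9 N. A wrist picture afterwards put the bar at about 1.45 rad. The same picture measured at the peg gave 1.51 rad, which is within my reading error.
- **Lever:** I pressed the pad down along its arc at about 3–5 N. The force rose to 18 N at a fingertip height of 65 mm, where the stop should be. I eased it to about 13 N and left it holding there.
- **Lid:** the last scene and top pictures show it raised. I judged this by eye and did not measure the height of its front edge.
- **Bystanders:** the bottle, beaker, vial, petri dish, stain jar and clicker appear to be where they started. The arm partly hides the slide box in both pictures; what shows of it looks unmoved. I did not re-measure any of them in the final pictures.

No check failed.

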